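# Lock the set nut on a plaster model's mounting stud

### The arm

A 7-joint arm with a two-finger parallel gripper is mounted at the origin on the work surface. World frame = base frame: x ahead of the robot, y to its left, z up, the work surface at z = 0. Lengths are in mm, angles in rad, forces in N, time in s.
With the tool pointing down it reaches from about 400 to 900 mm from the base axis. Payload 5.5 kg.
Tool frame: the origin (TCP) lies between the finger pads; the fingertips stand 19 mm ahead of it and the grasp point (between the pads) is the TCP; z points along the fingers, y is the direction in which the jaws open and shut (so a half turn about z gives the same grasp; the last joint's range is limited). The gripper opens to 92 mm and grips with 3 to 60 N. Pads are 19 mm wide; open, the fingers measure 130 mm over their backs; the gripper's body (75 mm by 190 mm) begins 47 mm behind the grasp point.
Start: joints at [1.421, 0.501, -0.427, 1.55, 0.221, 1.138, -0.21], TCP at [260.796, -595.387, 245.729] pointing down, gripper open.
Joint ranges: [-2.88, 2.88], [-0.31, 2.03], [-1.54, 1.56], [0.2, 2.42], [-1.41, 4.55], [0.19, 2.02], [-2.57, 2.57]. Speed limits (rad/s): [2.57, 2.57, 3.14, 3.14, 3.14, 3.14, 3.14].

### API

Orientations are given as a rotation vector (axis times angle).
In Python, from station import telemetry, eyes, workorder, masks_of gives the robot as it stands. The module is installed in compiled form; this text tells all that it offers.
- The arm moves only by the shell command python3 -m handwheel 'ROWS' [OPENING]. ROWS is JSON, a list of rows, each an object of numbers: "tx", "ty", "tz": the shift along the tool's x, y, z in cm; "rx", "ry", "rz": the turn, a rotation vector about the tool's x, y, z in degrees. A call has 1 to 12 rows; each row is the pose to reach, as a shift and turn from the pose commanded when the call began, along the tool's axes at that moment; what a row does not reach only later rows make up. A row lasts 1/8 s, in which the tool goes at most 62.5 mm and 10.7 degrees, less where a joint would pass 70% of its speed; a pose out of reach is approached as far as the arm can. A call with a gripper value outside its range is refused whole. OPENING is the closure in counts, from 0 (fully open) to 255 (shut), set as the call begins (- or left out, the last holds). The fingers move at their own pace and stop on an object; the grip force is fixed at half the most. Time passes only in rows, so rows that repeat a pose let the fingers close. It gives the time, the measured TCP pose, the force and the opening at its end, in the units of the state.
- telemetry.state(): the state, without advancing time (a new reading comes with each control period).
- eyes.camera(name): name is "scene" or "top"; returns the picture (400x640x3 uint8, red, green, blue); there is no depth.
- eyes.camera_info(name): a dict with "vertical_fov" (degrees; the focal length in pixels is half the picture's height over the tangent of half this angle, whatever the lens; pixels are square), "cx", "cy" (the principal point, pixels), "dist" ([k1, k2, p1, p2, k3] as OpenCV has them; the pictures are not rectified), "R" (3x3) and "t" (3): a world point X has camera coordinates R X + t. Camera axes: x right, y down, z forward; pixel columns grow to the right and rows downward; lengths in mm; the calibration is good to about 2 mm. A picture is of the moment at which its call begins. camera_info takes no time and is no camera call.
- workorder.finish_job(): hands the job in, once; it reports no verdict.
Trained networks look in the newest picture that a camera, given by its name, has taken for a name from the list of things; names that differ only in an ending like _2 or _b are one class to them, and where a whole thing is asked for, a point or a joint stands for the part that bears it (a point fixed in the world has none). Each returns a list of dicts, best first, with "score" (0 to 1); they miss things now and then, are a little off and sometimes report something else, mostly with a low value. They report only what shows in the picture. A call takes as long as a camera call.
- masks_of(camera, thing): "pixels" (400x640 bool, what is visible of it) and "extent" ([left, top, right, bottom] in pixels, round what is visible of it).
The state is a dict: "t": time; "qpos": joint angles; "qd": joint speeds; "effort": joint torques, N m; "ee_pos": TCP position; "tool_rot": TCP orientation; "wrist_force": force on the tool from outside, world axes, zero at the start; "moment": the same for the moment, N m; "finger_gap": finger opening in mm.
Only numpy, scipy, OpenCV 4.12 (cv2) and the standard library are available. Lean on these libraries where they do the work, as an engineer would, in place of code of your own. Each camera call takes 0.05 s, during which the arm holds its last target.

### The job

Two hexagon nuts of equal width sit on the upright threaded stud in the middle of the plaster model's mounting board: the lower one, with a spring washer on it, has been set, the upper one is still loose above it. Run the upper nut down (clockwise from above), tighten it against the lower one to about 0.3 Nm so that it stays locked, and let go. The lower nut must keep its setting (do not let it turn along), do not press hard on the delicate plaster or the stud, and leave everything else where it is.

Things in the scene. Friction and masses are not known exactly. Their poses are not given: they have to be found in the camera images.
- board: plywood mounting board 230 x 200 x 18, fixed, with a white plaster foot (84 x 84, then round, top at 50), a steel washer (48 wide, top at 53), four corner pinnacles (95 and 80 off centre, tops at 80) and low parapets 80 either side. Origin: centre of its underside on the table, z up; the stud stands on its z axis
- stud_top (a point): top end of the threaded steel stud, 18 in diameter, upright in the middle of the board, 101 above the table; the point is on its axis
- locknut: upper nut: steel hexagon, 36 across flats, 41.6 across corners, 20 thick. Origin: underside's centre, z up; flats at +x, -x and every 60 deg. Right-hand thread: clockwise from above it sinks 1.91 mm per rad. Runs at 0.06 Nm; once on the washer torque climbs 0.4 (slow) to 0.9 (fast) Nm per rad. Stays by friction; it resists turning back over half as much, so a torque at rest may read either way
- setnut: lower, set nut: steel hexagon, 36 across flats, 12 thick, just above the foot's washer, at any angle. Origin: centre of its underside, z up; flats as on the upper nut. On it lies a dark dished spring washer, 33 wide, its crown 0.5 to 5 mm above the nut's top (differs each time, not measured). Friction holds both; both are dragged round beyond about 0.45 Nm, or if the fingers grip this nut
- setnut_turn (a joint): turn of the lower nut (and its spring washer) from its setting, rad, clockwise from above positive; 0 at the start
- spare_nut: spare hexagon nut of the same steel, 36 across flats and 14 thick, lying flat on the board; a bystander. Origin: centre of its underside
- pinnacle: small loose white plaster pinnacle, 36 x 36 foot, 44 high, standing on the board; a bystander. Origin: centre of its underside
- tray: grey plastic tray 160 x 240 x 50; a bystander. Origin: centre of its underside
- spanner: steel spanner about 170 long lying on the table; a bystander
- glue: white bottle with a cap, 56 in diameter, 150 high; a bystander. Origin: centre of its underside

How it is judged (in metres and radians):
At the end, for the whole second after the job is handed in: The upper nut has been run down onto the lower nut's washer (its underside at most 5.2 mm above the lower nut's top), is let go and still, and stays clamped there with 25 to 70 N (about 0.3 Nm of tightening torque gives 30 to 60 N), and the lower nut is within 0.1 rad of its setting (contact force between locknut and anything else between 25 and 70 N and z of locknut in the frame of setnut below 0.0172 m and value of joint setnut_turn between -0.1 and 0.1 rad and angular speed of locknut below 0.05 rad/s); the robot touches nothing.
It fails at once if the lower nut is turned by more than 0.1 rad from where it was set (value of joint setnut_turn above 0.1 rad or value of joint setnut_turn below -0.1 rad).
It fails at once if the arm presses on the board, its plaster or its stud with more than 15 N (contact force between the arm and board above 15 N).
It fails at once if the fingers press on the board, its plaster or its stud with more than 15 N (contact force between the fingers and board above 15 N).
It fails at once if a bystander is moved by more than 20 mm (distance of any of spare_nut, pinnacle, tray, spanner, glue from where it was at the start of the episode above 0.02 m).
It also fails if it takes over 72 s, if anything falls off the work surface, if the arm or the gripper's body presses on something with over 40 N, if the wrist force passes 120 N, or if a joint passes its speed limit or range.

## Working session

There is one attempt and no reset: what is moved stays moved. The work goes in short steps, Python scripts to look and compute and a shell command to move; the robot and the scene stay as the last step left them, time stands still between calls to the robot, and variables do not carry over. Pictures are saved under pics/ and viewed, and the job is handed in when it is done.

```bash
mkdir -p pics; ls
python3 - <<'E'
from station import telemetry, eyes, workorder, masks_of
import cv2,numpy as np
print(telemetry.state())
for c in("scene","top"):
    im=eyes.camera(c); cv2.imwrite(f"pics/{c}0.png",im[:,:,::-1]); print(c,eyes.camera_info(c))
    for th in("locknut","setnut","stud_top","board","spare_nut","pinnacle"):
        for m in masks_of(c,th)[:2]:
            p=m["pixels"]; ys,xs=np.nonzero(p); print(th,round(m["score"],2),np.round(m["extent"],1),len(xs),xs.mean().round(1),ys.mean().round(1))
E
```

```text
pics
{'t': 0.0, 'qpos': array([ 1.42122612,  0.5018465 , -0.42681298,  1.5514786 ,  0.22081158,
        1.13829637, -0.21027011]), 'qd': array([-0.00149079, -0.00027207,  0.00016706, -0.00050026,  0.00284   ,
        0.00040426, -0.00093455]), 'effort': array([ 3.68744804e-04, -5.66590226e+01, -5.81573009e+00, -2.79108489e+01,
       -6.85094437e-02,  3.08456307e-02,  1.91950794e-04]), 'ee_pos': array([ 260.44231703, -594.79991377,  244.66919449]), 'tool_rot': array([-3.07298983e+00, -6.43563752e-01,  5.35296928e-04]), 'wrist_force': array([-0.61715048,  0.36064088,  0.11150668]), 'moment': array([-0.03532613,  0.00164506,  0.01701283]), 'finger_gap': 91.79959995953391}
scene {'vertical_fov': 57.68919671072737, 'cx': 317.5614394079552, 'cy': 200.50648330781613, 'dist': array([-0.04384218,  0.        ,  0.        ,  0.        ,  0.        ]), 'R': array([[ 0.71934908,  0.69447297, -0.01562685],
       [ 0.51964776, -0.55291796, -0.65134317],
       [-0.46098059,  0.46042265, -0.75862235]]), 't': array([-374.49097631, -226.37635222, 1328.0077563 ])}
locknut 0.74 [274.4 217.4 292.  233.
[... 174 characters left out ...]
5 243.5
spare_nut 0.64 [267.1 210.5 280.1 224.7] 114 272.8 217.3
pinnacle 0.71 [287.8 253.3 303.1 267.4] 196 296.4 259.0
top {'vertical_fov': 50.28970401118237, 'cx': 327.0585743758312, 'cy': 202.52685692010547, 'dist': array([0.03978145, 0.        , 0.        , 0.        , 0.        ]), 'R': array([[ 2.15824899e-02, -9.99766682e-01,  8.82051811e-04],
       [-9.93839412e-01, -2.15504488e-02, -1.08714308e-01],
       [ 1.08707951e-01,  1.46970759e-03, -9.94072644e-01]]), 't': array([ -28.21960947,  523.06265819, 1387.67847037])}
stud_top 0.85 [326.3 162.1 405.8 244.6] 3692 362.5 204.3
board 0.73 [323.3 165.2 405.5 246.7] 3845 362.3 204.4
pinnacle 0.42 [365.2 179.  372.9 187.1] 72 370.2 181.0
```

Run:
```python
import cv2
a=cv2.imread("pics/scene0.png");b=cv2.imread("pics/top0.png")
cv2.imwrite("pics/s0c.png",cv2.resize(a[190:290,220:345],None,fx=6,fy=6,interpolation=cv2.INTER_CUBIC))
cv2.imwrite("pics/t0c.png",cv2.resize(b[155:255,315:415],None,fx=6,fy=6,interpolation=cv2.INTER_CUBIC))
```

```text
(no output)
```

View pics/s0c.png

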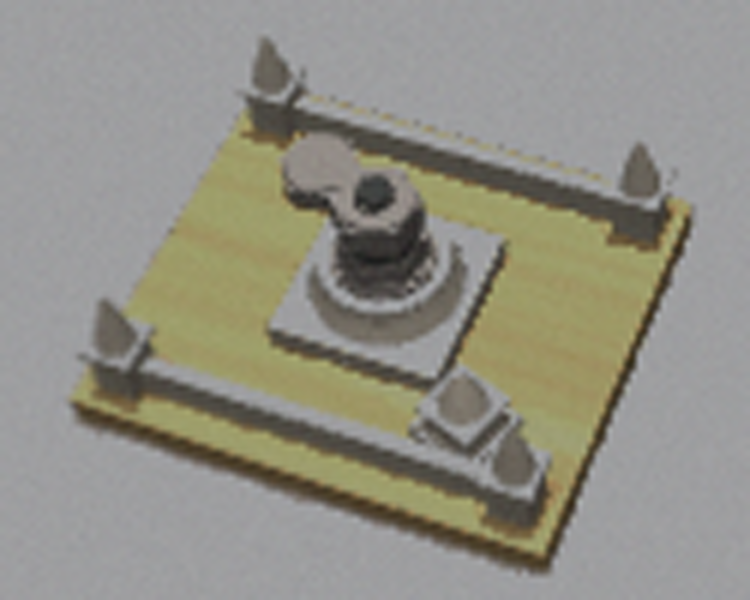

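View pics/t0c.png

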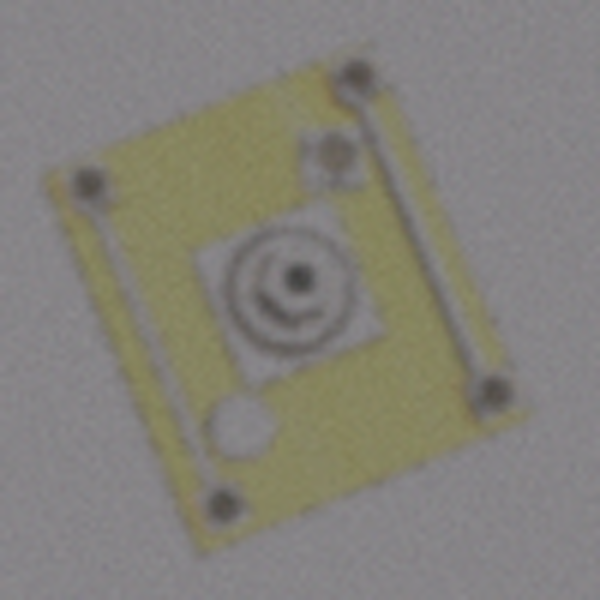

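View pics/scene0.png

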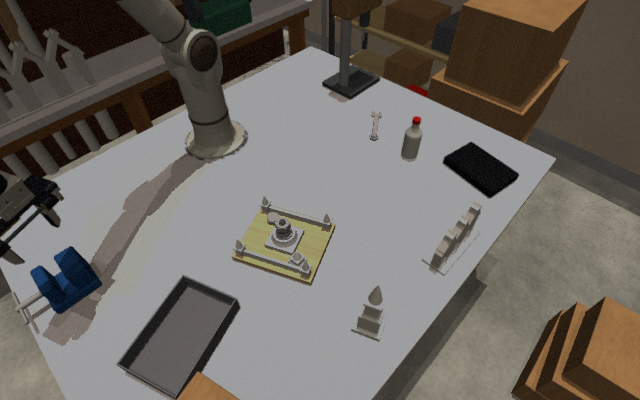

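View pics/top0.png

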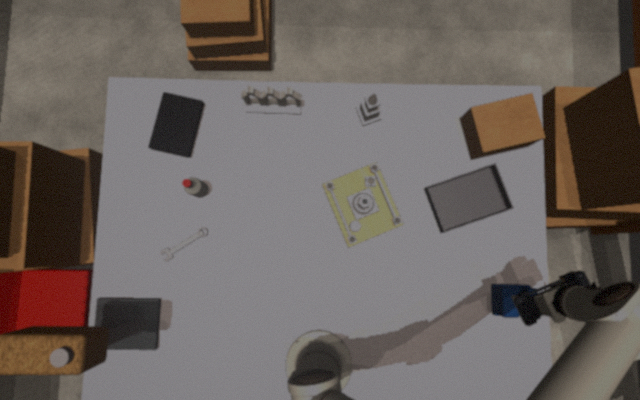

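The scene crop shows the stud with the pale upper nut around full-picture pixel (283,226). The spare nut is close beside it in this view at (273,217), and the pinnacle is at (296,259). Next I fit the board pose from the pinnacle tips and the stud top in both views.

```bash
cat > h.py <<'E'
from station import telemetry, eyes, workorder, masks_of
import cv2,numpy as np
from scipy.optimize import least_squares
def cam(c):
    i=eyes.camera_info(c); f=200/np.tan(np.radians(i["vertical_fov"]/2))
    return np.array([[f,0,i["cx"]],[0,f,i["cy"]],[0,0,1]]),np.array(i["dist"]),np.array(i["R"]),np.array(i["t"])
def proj(c,X):
    K,d,R,t=cam(c); return cv2.projectPoints(np.atleast_2d(X).astype(float),cv2.Rodrigues(R)[0],t,K,d)[0][:,0]
def avg(c,n=10):
    return np.mean([eyes.camera(c).astype(float) for _ in range(n)],0)
E
python3 - <<'E'
from h import *
for c in("scene","top"):
    im=avg(c,12); np.save(f"{c}_avg.npy",im)
tc=lambda L,o:np.array(L)/6-0.4+np.array(o)
top=tc([(355,73),(90,183),(495,391),(223,503),(300,278)],(315,155))
sc=tc([(265,40),(105,300),(640,145),(515,430),(375,178)],(220,190))
# order top: up=+x. build by guess: fit over assignments
import itertools
P=np.array([[95,80],[95,-80],[-95,80],[-95,-80]])
best=None
for perm in itertools.permutations(range(4)):
    Pt=np.vstack([np.c_[P[list(perm)],[80]*4],[[0,0,101]]])
    def f(p):
        x,y,a=p;R=np.array([[np.cos(a),-np.sin(a)],[np.sin(a),np.cos(a)]])
        return np.c_[Pt[:,:2]@R.T+[x,y],Pt[:,2]]
    for a0 in(0,1.5):
        r=least_squares(lambda p:(proj("top",f(p))-top).ravel(),[650,-120,a0])
        if best is None or r.cost<best[0]-1e-6: best=(r.cost,r.x,perm,r.fun.reshape(-1,2).round(2),f(r.x))
print(best)
X=best[4]; print(proj("scene",X), sc)
# joint scene match
import numpy as np
from scipy.optimize import linear_sum_assignment
pr=proj("scene",X); D=np.linalg.norm(pr[:,None]-sc[None],axis=2); print(D.min(1)); a=linear_sum_assignment(D)[1]
Pt=np.vstack([np.c_[P[list(best[2])],[80]*4],[[0,0,101]]])
def f(p):
    x,y,a=p;R=np.array([[np.cos(a),-np.sin(a)],[np.sin(a),np.cos(a)]]); return np.c_[Pt[:,:2]@R.T+[x,y],Pt[:,2]]
r=least_squares(lambda p:np.r_[(proj("top",f(p))-top).ravel(),(proj("scene",f(p))-sc[a]).ravel()],best[1])
print(r.x,r.fun.reshape(-1,2).round(2))
r2=least_squares(lambda p:(proj("scene",f(p))-sc[a]).ravel(),best[1]);print("scene only",r2.x)
for s,(o,n) in {"scene":((262,212),42),"top":((345,188),36)}.items():
    im=np.load(f"{s}_avg.npy")[o[1]:o[1]+n,o[0]:o[0]+n,::-1]; im=np.clip(im*1.6,0,255).astype(np.uint8)
    cv2.imwrite(f"pics/{s}_n.png",cv2.resize(im,(588,588),interpolation=cv2.INTER_CUBIC))
E
```

```text
Traceback (most recent call last):
  File "h.py", line 8, in proj
    K,d,R,t=cam(c); return cv2.projectPoints(np.atleast_2d(X).astype(float),cv2.Rodrigues(R)[0],t,K,d)[0][:,0]
            ~~~^^^
  File "h.py", line 5, in cam
    i=eyes.camera_info(c); f=200/np.tan(np.radians(i["vertical_fov"]/2))
ValueError: time passes only in moves, steps and waits
```

Too many camera_info calls, so I'll cache the calibration.

```bash
cat > h.py <<'E'
from station import telemetry, eyes, workorder, masks_of
import cv2,numpy as np,os,pickle
from scipy.optimize import least_squares
if not os.path.exists("cal.pkl"):
    pickle.dump({c:eyes.camera_info(c) for c in("scene","top")},open("cal.pkl","wb"))
CAL=pickle.load(open("cal.pkl","rb"))
def cam(c):
    i=CAL[c]; f=200/np.tan(np.radians(i["vertical_fov"]/2))
    return np.array([[f,0,i["cx"]],[0,f,i["cy"]],[0,0,1]]),np.array(i["dist"]),np.array(i["R"]),np.array(i["t"])
def proj(c,X):
    K,d,R,t=cam(c); return cv2.projectPoints(np.atleast_2d(X).astype(float),cv2.Rodrigues(R)[0],t,K,d)[0][:,0]
def avg(c,n=10):
    return np.mean([eyes.camera(c).astype(float) for _ in range(n)],0)
def crop(im,o,n,name,s=588):
    im=im[o[1]:o[1]+n,o[0]:o[0]+n,::-1]; im=np.clip(im*1.5,0,255).astype(np.uint8)
    cv2.imwrite(name,cv2.resize(im,(s,s),interpolation=cv2.INTER_CUBIC))
E
ls
cat > fit.py <<'E'
from h import *
tc=lambda L,o:np.array(L)/6-0.4+np.array(o)
top=tc([(355,73),(90,183),(495,391),(223,503),(300,278)],(315,155))
sc=tc([(265,40),(105,300),(640,145),(515,430),(375,178)],(220,190))
import itertools
from scipy.optimize import linear_sum_assignment
P=np.array([[95,80],[95,-80],[-95,80],[-95,-80]])
best=None
def f(p,Pt):
    x,y,a=p;R=np.array([[np.cos(a),-np.sin(a)],[np.sin(a),np.cos(a)]]); return np.c_[Pt[:,:2]@R.T+[x,y],Pt[:,2]]
for perm in itertools.permutations(range(4)):
    Pt=np.vstack([np.c_[P[list(perm)],[80]*4],[[0,0,101]]])
    for a0 in(0,):
        r=least_squares(lambda p:(proj("top",f(p,Pt))-top).ravel(),[600,-120,a0])
        if best is None or r.cost<best[0]-1e-6: best=(r.cost,r.x,perm,r.fun.reshape(-1,2).round(2),Pt)
print(best)
Pt=best[4]
pr=proj("scene",f(best[1],Pt)); D=np.linalg.norm(pr[:,None]-sc[None],axis=2); a=linear_sum_assignment(D)[1]; print(D[range(5),a])
r=least_squares(lambda p:np.r_[(proj("top",f(p,Pt))-top).ravel(),(proj("scene",f(p,Pt))-sc[a]).ravel()],best[1])
print(r.x,r.fun.reshape(-1,2).round(2))
r2=least_squares(lambda p:(proj("scene",f(p,Pt))-sc[a]).ravel(),best[1]);print("scene only",r2.x)
crop(np.load("scene_avg.npy"),(262,212),42,"pics/scene_n.png")
crop(np.load("top_avg.npy"),(345,185),36,"pics/top_n.png")
E
python3 fit.py
```

```text
h.py
pics
scene_avg.npy
top_avg.npy
(np.float64(2.606030718213715), array([ 5.21612013e+02, -1.32698608e+02,  4.15194034e-01]), (1, 0, 3, 2), array([[ 0.72, -1.04],
       [-0.84, -0.57],
       [ 0.95,  0.2 ],
       [-0.01,  0.84],
       [-0.81,  0.5 ]]), array([[ 95, -80,  80],
       [ 95,  80,  80],
       [-95, -80,  80],
       [-95,  80,  80],
       [  0,   0, 101]]))
[1.2144312  1.3013875  0.89797514 1.1202741  1.21193614]
[ 5.22529879e+02 -1.33186482e+02  4.15424706e-01] [[ 0.87 -1.32]
 [-0.69 -0.84]
 [ 1.11 -0.09]
 [ 0.16  0.56]
 [-0.66  0.21]
 [-0.37 -0.77]
 [ 0.23 -1.02]
 [-0.19 -0.54]
 [-0.09 -0.85]
 [ 0.02  1.51]]
scene only [ 5.23459210e+02 -1.33734865e+02  4.15666567e-01]
```

View pics/scene_n.png

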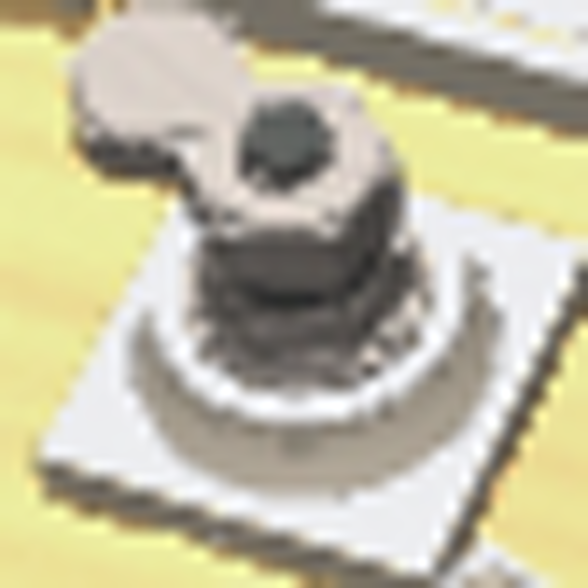

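View pics/top_n.png

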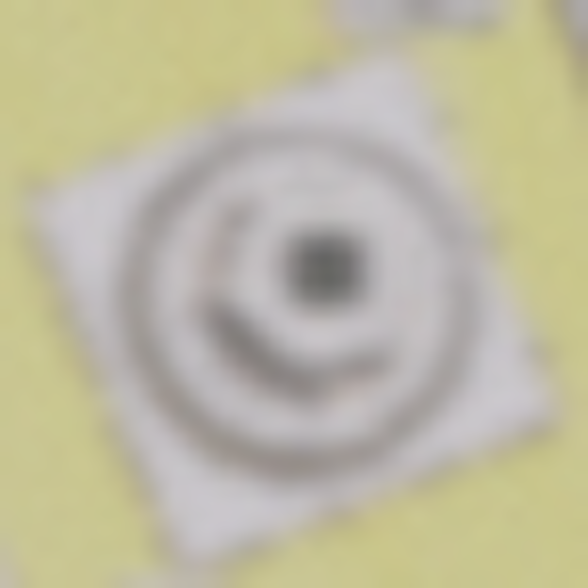

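```bash
cat > ov.py <<'E'
from h import *
import sys
x,y,a=map(float,sys.argv[1:4]); zn=float(sys.argv[4]); na=np.radians(float(sys.argv[5]))
def W(P):
    P=np.asarray(P,float); R=np.array([[np.cos(a),-np.sin(a)],[np.sin(a),np.cos(a)]]); return np.c_[P[:,:2]@R.T+[x,y],P[:,2]]
circ=lambda r,z:[(r*np.cos(t),r*np.sin(t),z) for t in np.linspace(0,2*np.pi,40)]
hexa=lambda z:[(20.8*np.cos(t+na-a),20.8*np.sin(t+na-a),z) for t in np.radians(30+60*np.arange(7))]
sq=lambda u,v,z:[(u,v,z),(-u,v,z),(-u,-v,z),(u,-v,z),(u,v,z)]
items=[(sq(115,100,18),(0,0,255)),(circ(24,53),(255,0,255)),(circ(9,101),(0,255,0)),(hexa(zn),(255,0,0)),(hexa(zn+20),(255,0,0))]
items+=[([(sx*95-4,sy*80,80),(sx*95+4,sy*80,80)],(0,0,255)) for sx in(1,-1) for sy in (1,-1)]
for c,views in (("scene",[((262,205),42),((225,190),110)]),("top",[((345,185),36),((315,155),100)])):
  im0=np.load(f"{c}_avg.npy")
  tiles=[]
  for o,n in views:
    s=400/n
    im=np.clip(im0[o[1]:o[1]+n,o[0]:o[0]+n,::-1]*1.5,0,255).astype(np.uint8)
    im=cv2.resize(im,(400,400),interpolation=cv2.INTER_CUBIC)
    for P,col in items:
        p=((proj(c,W(P))-o+0.5)*s-.5)
        cv2.polylines(im,[np.int32(np.round(p*8))],False,col,1,cv2.LINE_AA,3)
    tiles.append(im)
  cv2.imwrite(f"pics/{sys.argv[6]}_{c}.png",np.hstack(tiles))
E
python3 ov.py 522.5 -133.2 .4154 78 0 ov1
```

```text
(no output)
```

View pics/ov1_scene.png

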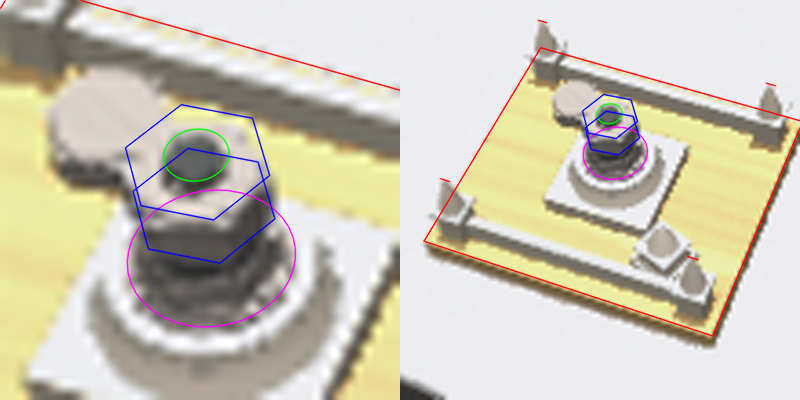

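View pics/ov1_top.png

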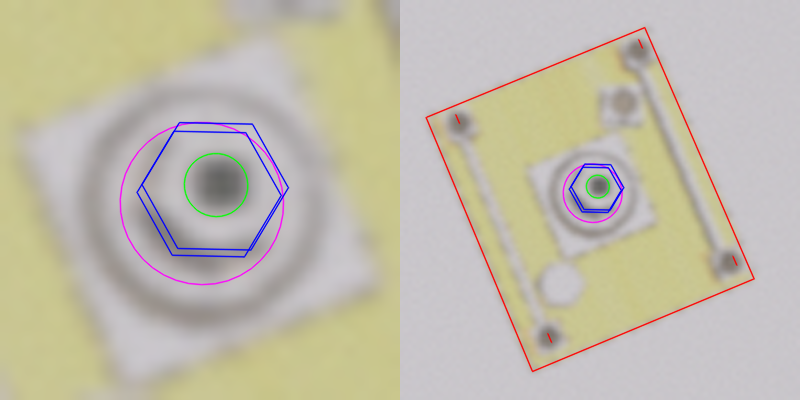

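```bash
for a in 0 10 20 30 40 50; do python3 ov.py 522.5 -133.2 .4154 74 $a c$a; done
python3 - <<'E'
import cv2,numpy as np
r=lambda c:np.vstack([np.hstack([cv2.resize(cv2.imread(f"pics/c{a}_{c}.png")[:, :400],(266,266)) for a in g]) for g in((0,10,20),(30,40,50))])
cv2.imwrite("pics/cs.png",r("scene"));cv2.imwrite("pics/ct.png",r("top"))
E
```

```text
(no output)
```

View pics/cs.png

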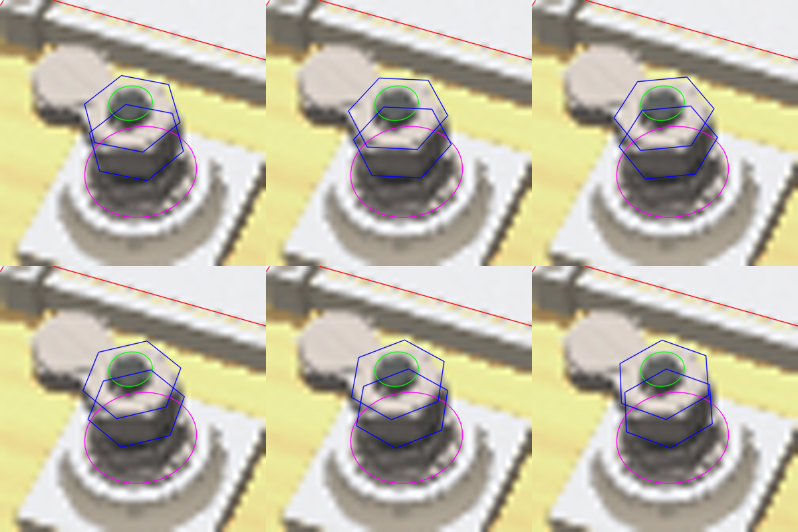

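View pics/ct.png

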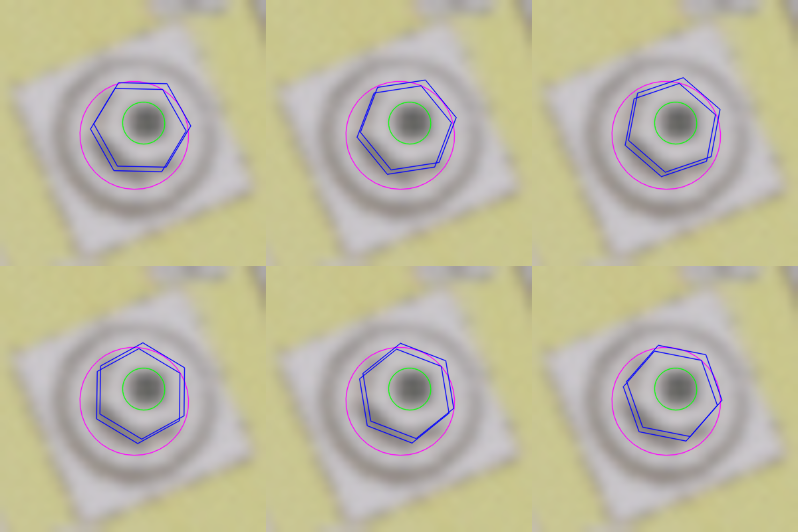

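The upper nut fits with its underside at about z 74 and flats at about 10° (mod 60°) in world. The stud is at about (522.5, −133). Next I work out the approach shift in tool axes.

```bash
cat > goal.py <<'E'
from h import *
import sys
from scipy.spatial.transform import Rotation as R
s=telemetry.state(); T=R.from_rotvec(s["tool_rot"]).as_matrix()
g=np.array(list(map(float,sys.argv[1:4])))
print("t",round(s["t"],2),"pos",s["ee_pos"].round(1),"q",s["qpos"].round(3),"F",s["wrist_force"].round(2),"M",s["moment"].round(3),"gap",round(s["finger_gap"],1))
print("tool y dir deg",np.degrees(np.arctan2(T[1,1],T[0,1])).round(2),"tilt",T[:,2].round(4),"shift cm",(T.T@(g-s["ee_pos"])/10).round(2))
E
python3 goal.py 522.5 -133.2 200
```

```text
t 1.9 pos [ 260.8 -595.4  245.7] q [ 1.421  0.501 -0.427  1.55   0.221  1.138 -0.21 ] F [ 0.33 -0.49  0.19] M [-0.027  0.06  -0.005] gap 91.5
tool y dir deg -66.35 tilt [ 1.e-04 -0.e+00 -1.e+00] shift cm [ 42.51 -31.84   4.57]
```

```bash
python3 -m handwheel '[{"tx":4,"ty":-3,"tz":0},{"tx":8,"ty":-6,"tz":0.5},{"tx":12,"ty":-9,"tz":1},{"tx":16,"ty":-12,"tz":1.5},{"tx":20,"ty":-15,"tz":2},{"tx":24,"ty":-18,"tz":2.5},{"tx":28,"ty":-21,"tz":3},{"tx":32,"ty":-24,"tz":3.5},{"tx":36,"ty":-27,"tz":4},{"tx":40,"ty":-30,"tz":4.5},{"tx":42.5,"ty":-31.8,"tz":4.6},{"tx":42.5,"ty":-31.8,"tz":4.6}]' 0; python3 goal.py 522.5 -133.2 200
```

```text
t 1.9 pos [ 260.8 -595.4  245.7] q [ 1.421  0.501 -0.427  1.55   0.221  1.138 -0.21 ] F [ 0.33 -0.49  0.19] M [-0.027  0.06  -0.005] gap 91.5
tool y dir deg -66.35 tilt [ 1.e-04 -0.e+00 -1.e+00] shift cm [ 42.51 -31.84   4.57]invalid input
```

```bash
python3 -m handwheel '[{"tx":4,"ty":-3,"tz":0,"rx":0,"ry":0,"rz":0}]' 0; echo; python3 -m handwheel '[{"tx":4.0,"ty":-3.0,"tz":0.0}]'
```

```text
t: 2.02
ee_pos: [282.1, -555.0, 245.2]
tool_rot: [3.076, 0.632, -0.002]
wrist_force: [0.8, 0.5, 0.1]
finger_gap: 92.0
invalid input
```

```bash
python3 -m handwheel '[{"tx":4,"ty":-3,"tz":0.5,"rx":0,"ry":0,"rz":0},{"tx":8,"ty":-6,"tz":1,"rx":0,"ry":0,"rz":0},{"tx":12,"ty":-9,"tz":1.5,"rx":0,"ry":0,"rz":0},{"tx":16,"ty":-12,"tz":2,"rx":0,"ry":0,"rz":0},{"tx":20,"ty":-15,"tz":2.5,"rx":0,"ry":0,"rz":0},{"tx":24,"ty":-18,"tz":3,"rx":0,"ry":0,"rz":0},{"tx":28,"ty":-21,"tz":3.5,"rx":0,"ry":0,"rz":0},{"tx":32,"ty":-24,"tz":4,"rx":0,"ry":0,"rz":0},{"tx":36,"ty":-27,"tz":4.5,"rx":0,"ry":0,"rz":0},{"tx":38.5,"ty":-28.8,"tz":4.6,"rx":0,"ry":0,"rz":0},{"tx":38.5,"ty":-28.8,"tz":4.6,"rx":0,"ry":0,"rz":0},{"tx":38.5,"ty":-28.8,"tz":4.6,"rx":0,"ry":0,"rz":0}]' 0; python3 goal.py 522.5 -133.2 150
```

```text
t: 3.52
ee_pos: [522.1, -134.5, 199.6]
tool_rot: [3.075, 0.643, -0.001]
wrist_force: [-0.7, -0.0, 0.2]
finger_gap: 91.8
t 3.52 pos [ 522.1 -134.5  199.6] q [ 0.707  0.39  -0.621  1.87   0.273  0.967 -1.194] F [-0.68 -0.04  0.22] M [-0.053  0.02  -0.006] gap 91.8
tool y dir deg -66.38 tilt [-5.e-04 -6.e-04 -1.e+00] shift cm [ 0.09 -0.1   4.96]
```

```bash
python3 -m handwheel '[{"tx":0.1,"ty":-0.1,"tz":3,"rx":0,"ry":0,"rz":-8},{"tx":0.1,"ty":-0.1,"tz":6,"rx":0,"ry":0,"rz":-16},{"tx":0.1,"ty":-0.1,"tz":8,"rx":0,"ry":0,"rz":-16},{"tx":0.1,"ty":-0.1,"tz":8,"rx":0,"ry":0,"rz":-16}]' 0; python3 goal.py 522.5 -133.2 93
python3 - <<'E'
from h import *
for c in("scene","top"): np.save(c+"_b.npy",avg(c,8))
a=np.load("scene_b.npy");b=np.load("top_b.npy")
crop(a,(235,170),90,"pics/s2.png",399);crop(b,(330,170),60,"pics/t2.png",399)
cv2.imwrite("pics/st2.png",np.hstack([cv2.imread("pics/s2.png"),cv2.imread("pics/t2.png")]))
E
```

```text
t: 4.03
ee_pos: [521.5, -133.2, 118.4]
tool_rot: [-2.956, -1.059, 0.004]
wrist_force: [-0.7, -0.3, 1.1]
finger_gap: 92.0
t 4.03 pos [ 521.5 -133.2  118.4] q [ 0.696  0.517 -0.623  1.927  0.402  0.827 -1.026] F [-0.65 -0.26  1.08] M [-0.005  0.054 -0.032] gap 92.0
tool y dir deg -50.6 tilt [-3.e-03  6.e-04 -1.e+00] shift cm [0.08 0.07 2.54]
```

View pics/st2.png

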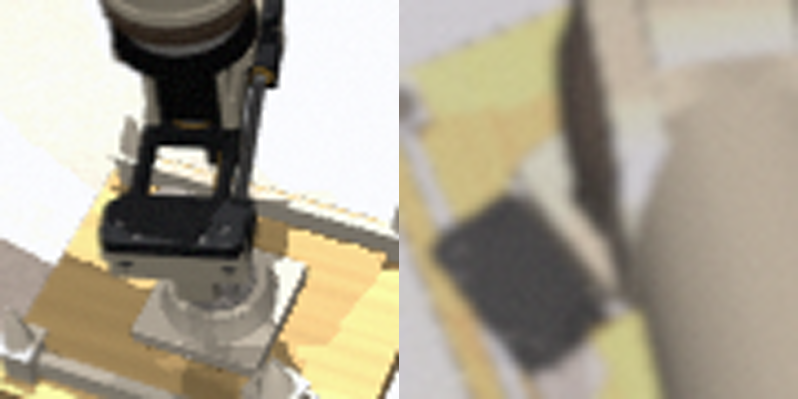

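Reading the joints back, turning clockwise lowers q7. To get the longest clockwise sweep I'll turn the gripper half a turn counter-clockwise first.

```bash
python3 -m handwheel '[{"tx":0,"ty":0,"tz":0,"rx":0,"ry":0,"rz":-10},{"tx":0,"ty":0,"tz":0,"rx":0,"ry":0,"rz":-20},{"tx":0,"ty":0,"tz":0,"rx":0,"ry":0,"rz":-30},{"tx":0,"ty":0,"tz":0,"rx":0,"ry":0,"rz":-40},{"tx":0,"ty":0,"tz":0,"rx":0,"ry":0,"rz":-50},{"tx":0,"ty":0,"tz":0,"rx":0,"ry":0,"rz":-60},{"tx":0,"ty":0,"tz":0,"rx":0,"ry":0,"rz":-70},{"tx":0,"ty":0,"tz":0,"rx":0,"ry":0,"rz":-80},{"tx":0,"ty":0,"tz":0,"rx":0,"ry":0,"rz":-90},{"tx":0,"ty":0,"tz":0,"rx":0,"ry":0,"rz":-90}]' 0;python3 -m handwheel '[{"tx":0,"ty":0,"tz":0,"rx":0,"ry":0,"rz":-10},{"tx":0,"ty":0,"tz":0,"rx":0,"ry":0,"rz":-20},{"tx":0,"ty":0,"tz":0,"rx":0,"ry":0,"rz":-30},{"tx":0,"ty":0,"tz":0,"rx":0,"ry":0,"rz":-40},{"tx":0,"ty":0,"tz":0,"rx":0,"ry":0,"rz":-50},{"tx":0,"ty":0,"tz":0,"rx":0,"ry":0,"rz":-60},{"tx":0,"ty":0,"tz":0,"rx":0,"ry":0,"rz":-70},{"tx":0,"ty":0,"tz":0,"rx":0,"ry":0,"rz":-80},{"tx":0,"ty":0,"tz":0,"rx":0,"ry":0,"rz":-90},{"tx":0,"ty":0,"tz":0,"rx":0,"ry":0,"rz":-90},{"tx":0,"ty":0,"tz":0,"rx":0,"ry":0,"rz":-90}]' 0; python3 goal.py 522.5 -133.2 93
```

```text
t: 6.08
ee_pos: [522.9, -132.3, 119.5]
tool_rot: [-1.339, -2.841, -0.001]
wrist_force: [-0.4, -0.4, -0.2]
finger_gap: 91.8
t: 7.45
ee_pos: [523.0, -132.2, 119.7]
tool_rot: [1.058, -2.958, -0.0]
wrist_force: [0.7, 0.3, 0.2]
finger_gap: 92.0
t 7.45 pos [ 523.  -132.2  119.7] q [ 1.101  0.871 -1.28   1.915  0.942  1.134  1.695] F [0.69 0.32 0.17] M [ 0.124 -0.1   -0.017] gap 92.0
tool y dir deg 129.37 tilt [-2.e-04  0.e+00 -1.e+00] shift cm [ 0.1  -0.04  2.67]
```

```bash
python3 -m handwheel '[{"tx":0.05,"ty":0,"tz":1.2,"rx":0,"ry":0,"rz":0},{"tx":0.05,"ty":0,"tz":2.2,"rx":0,"ry":0,"rz":0},{"tx":0.05,"ty":0,"tz":2.7,"rx":0,"ry":0,"rz":0},{"tx":0.05,"ty":0,"tz":2.7,"rx":0,"ry":0,"rz":0}]' 120; python3 goal.py 522.5 -133.2 93
python3 - <<'E'
from h import *
a=avg("scene",6); crop(a,(235,170),90,"pics/s3.png",540)
E
```

```text
t: 7.95
ee_pos: [522.3, -132.4, 92.2]
tool_rot: [1.065, -2.955, -0.001]
wrist_force: [0.7, -0.2, 0.3]
finger_gap: 56.4
t 7.95 pos [ 522.3 -132.4   92.2] q [ 1.08   0.902 -1.24   1.929  0.984  1.098  1.675] F [ 0.68 -0.17  0.28] M [ 0.181 -0.118 -0.041] gap 56.4
tool y dir deg 129.65 tilt [-9.e-04  4.e-04 -1.e+00] shift cm [ 0.03 -0.07 -0.08]
```

View pics/s3.png

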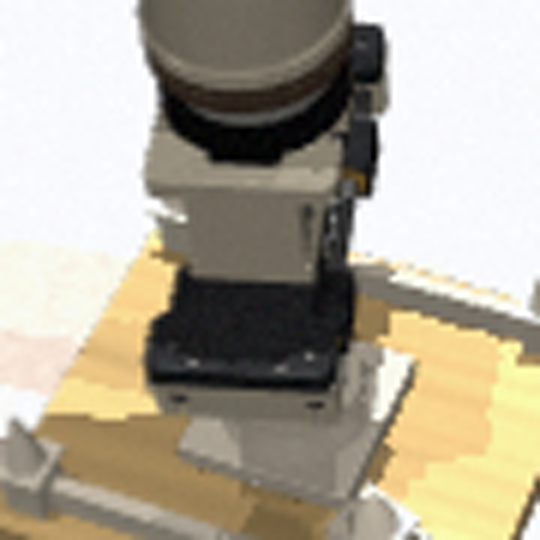

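The gripper hides the nut now. Close on it and read the forces.

```bash
cat > m.py <<'E'
from h import *
from scipy.spatial.transform import Rotation as R
F=[];M=[]
for i in range(8):
    s=telemetry.state();F.append(s["wrist_force"]);M.append(s["moment"]); eyes.camera("top")
T=R.from_rotvec(s["tool_rot"]).as_matrix()
F=np.array(F);M=np.array(M)
print("t",round(s["t"],2),"pos",s["ee_pos"].round(1),"ydir",np.degrees(np.arctan2(T[1,1],T[0,1])).round(2),"q",s["qpos"].round(2),"gap",round(s["finger_gap"],2))
print("F tool",(F.mean(0)@T).round(2),"F",F.mean(0).round(2),"M",M.mean(0).round(3),"sd",M.std(0).round(3), "Mz seq",M[:,2].round(3))
E
python3 m.py; python3 -m handwheel '[{"tx":0,"ty":0,"tz":0,"rx":0,"ry":0,"rz":0},{"tx":0,"ty":0,"tz":0,"rx":0,"ry":0,"rz":0},{"tx":0,"ty":0,"tz":0,"rx":0,"ry":0,"rz":0},{"tx":0,"ty":0,"tz":0,"rx":0,"ry":0,"rz":0},{"tx":0,"ty":0,"tz":0,"rx":0,"ry":0,"rz":0}]' 255; python3 m.py
```

```text
t 8.6 pos [ 522.7 -132.6   92.8] ydir 129.65 q [ 1.08  0.9  -1.24  1.93  0.98  1.1   1.68] gap 48.29
F tool [ 0.03 -0.02  0.09] F [-0.01 -0.03 -0.09] M [ 0.156 -0.106 -0.011] sd [0.018 0.031 0.031] Mz seq [-0.009 -0.061  0.008 -0.035 -0.022 -0.031  0.026  0.035]
t: 9.28
ee_pos: [523.6, -133.8, 92.9]
tool_rot: [-1.063, 2.955, -0.003]
wrist_force: [3.7, -3.2, -2.4]
finger_gap: 36.9
t 9.62 pos [ 523.6 -133.8   92.9] ydir 129.59 q [ 1.08  0.9  -1.24  1.93  0.99  1.1   1.68] gap 37.4
F tool [-0.64 -5.53  2.27] F [ 4.02 -3.85 -2.26] M [-0.622 -0.94  -0.031] sd [0.053 0.028 0.022] Mz seq [-0.032 -0.042 -0.003 -0.039 -0.079 -0.021 -0.02  -0.008]
```

```bash
python3 -m handwheel '[{"tx":0,"ty":-0.15,"tz":0,"rx":0,"ry":0,"rz":0},{"tx":0,"ty":-0.15,"tz":0,"rx":0,"ry":0,"rz":0},{"tx":0,"ty":-0.15,"tz":0,"rx":0,"ry":0,"rz":0}]'; python3 m.py
```

```text
t: 10.05
ee_pos: [523.7, -133.8, 92.8]
tool_rot: [-1.065, 2.955, -0.0]
wrist_force: [2.0, -1.8, -0.3]
finger_gap: 36.6
t 10.4 pos [ 523.7 -133.8   92.8] ydir 129.65 q [ 1.08  0.9  -1.24  1.93  0.98  1.1   1.68] gap 37.25
F tool [-0.13 -2.89  0.48] F [ 1.94 -2.14 -0.48] M [-0.331 -0.492 -0.049] sd [0.024 0.041 0.018] Mz seq [-0.037 -0.069 -0.034 -0.073 -0.069 -0.044 -0.02  -0.048]
```

```bash
python3 -m handwheel '[{"tx":0,"ty":-0.15,"tz":0,"rx":0,"ry":0,"rz":0},{"tx":0,"ty":-0.15,"tz":0.03,"rx":0,"ry":0,"rz":8},{"tx":0,"ty":-0.15,"tz":0.06,"rx":0,"ry":0,"rz":16},{"tx":0,"ty":-0.15,"tz":0.08,"rx":0,"ry":0,"rz":24},{"tx":0,"ty":-0.15,"tz":0.1,"rx":0,"ry":0,"rz":30}]'; python3 m.py
```

```text
t: 11.08
ee_pos: [524.1, -134.6, 91.7]
tool_rot: [0.259, -3.13, -0.0]
wrist_force: [-0.6, -1.2, 1.9]
finger_gap: 37.2
t 11.43 pos [ 524.2 -134.7   91.7] ydir 99.74 q [ 1.04  0.83 -1.15  1.92  0.91  1.03  1.21] gap 36.88
F tool [ 0.87 -0.49 -2.15] F [-0.77 -0.63  2.15] M [-0.068  0.076 -0.034] sd [0.061 0.139 0.05 ] Mz seq [ 0.09  -0.044 -0.025 -0.025 -0.064 -0.074 -0.071 -0.06 ]
```

```bash
python3 -m handwheel '[{"tx":0,"ty":0,"tz":0.02,"rx":0,"ry":0,"rz":10},{"tx":0,"ty":0,"tz":0.05,"rx":0,"ry":0,"rz":20},{"tx":0,"ty":0,"tz":0.08,"rx":0,"ry":0,"rz":30},{"tx":0,"ty":0,"tz":0.11,"rx":0,"ry":0,"rz":40}]'; python3 m.py
```

```text
t: 11.98
ee_pos: [524.0, -135.7, 90.4]
tool_rot: [-0.83, -3.029, 0.002]
wrist_force: [-1.9, -3.2, 2.2]
finger_gap: 36.8
t 12.32 pos [ 524.  -135.7   90.4] ydir 59.76 q [ 0.97  0.75 -1.02  1.93  0.8   0.95  0.59] gap 37.11
F tool [ 0.16 -4.29 -2.23] F [-2.3  -3.63  2.24] M [-0.666  0.325 -0.04 ] sd [0.208 0.132 0.038] Mz seq [ 0.01  -0.105 -0.019 -0.039 -0.061 -0.039  0.01  -0.076]
```

Sideways force has risen to 4.3 N, so I re-centre. I also regrip about 4 mm higher, which keeps the tips clear of the lower nut by the end.

```bash
python3 -m handwheel '[{"tx":0,"ty":0,"tz":0,"rx":0,"ry":0,"rz":0},{"tx":0,"ty":-0.2,"tz":-0.2,"rx":0,"ry":0,"rz":0},{"tx":0,"ty":-0.2,"tz":-0.4,"rx":0,"ry":0,"rz":0},{"tx":0,"ty":-0.2,"tz":-0.4,"rx":0,"ry":0,"rz":0}]' 130; python3 m.py;  python3 -m handwheel '[{"tx":0,"ty":0,"tz":0,"rx":0,"ry":0,"rz":0},{"tx":0,"ty":0,"tz":0,"rx":0,"ry":0,"rz":0},{"tx":0,"ty":0,"tz":0,"rx":0,"ry":0,"rz":0},{"tx":0,"ty":0,"tz":0,"rx":0,"ry":0,"rz":0}]' 255; python3 m.py
```

```text
t: 12.88
ee_pos: [523.9, -136.2, 94.9]
tool_rot: [0.821, 3.032, 0.001]
wrist_force: [0.4, -1.3, -0.5]
finger_gap: 44.8
t 13.22 pos [ 523.6 -136.6   94.6] ydir 59.66 q [ 0.98  0.74 -1.03  1.93  0.79  0.95  0.6 ] gap 45.19
F tool [-0.28 -0.01 -0.33] F [ 0.24 -0.15  0.33] M [ 0.048 -0.133 -0.016] sd [0.026 0.03  0.035] Mz seq [ 0.04  -0.019  0.016  0.006 -0.013 -0.059 -0.025 -0.071]
t: 13.78
ee_pos: [524.0, -135.9, 94.8]
tool_rot: [0.821, 3.032, 0.002]
wrist_force: [2.0, 3.6, -1.3]
finger_gap: 37.0
t 14.12 pos [ 523.9 -135.9   94.7] ydir 59.68 q [ 0.98  0.74 -1.03  1.93  0.79  0.95  0.6 ] gap 36.82
F tool [-0.08  4.88  1.99] F [ 2.53  4.18 -1.99] M [ 0.937 -0.744  0.065] sd [0.076 0.057 0.018] Mz seq [0.081 0.074 0.045 0.06  0.031 0.084 0.082 0.061]
```

```bash
python3 -m handwheel '[{"tx":0.08,"ty":0.09,"tz":0,"rx":0,"ry":0,"rz":0},{"tx":0.15,"ty":0.09,"tz":0,"rx":0,"ry":0,"rz":0},{"tx":0.15,"ty":0.09,"tz":0.02,"rx":0,"ry":0,"rz":10},{"tx":0.15,"ty":0.09,"tz":0.05,"rx":0,"ry":0,"rz":20},{"tx":0.15,"ty":0.09,"tz":0.08,"rx":0,"ry":0,"rz":30}]'; python3 m.py
```

```text
t: 14.8
ee_pos: [523.2, -136.5, 93.8]
tool_rot: [1.587, 2.709, -0.001]
wrist_force: [4.6, -0.1, -5.4]
finger_gap: 36.6
t 15.15 pos [ 523.3 -136.4   93.8] ydir 29.69 q [ 0.91  0.68 -0.92  1.93  0.7   0.89  0.14] gap 36.92
F tool [-2.54  4.58  5.69] F [ 5.24  0.06 -5.68] M [ 0.008 -1.347 -0.05 ] sd [0.08  0.077 0.068] Mz seq [ 0.092 -0.06  -0.079 -0.049  0.001 -0.138 -0.124 -0.044]
```

```bash
python3 -m handwheel '[{"tx":-0.05,"ty":0.1,"tz":0.05,"rx":0,"ry":0,"rz":0},{"tx":-0.05,"ty":0.1,"tz":0.1,"rx":0,"ry":0,"rz":10},{"tx":-0.05,"ty":0.1,"tz":0.13,"rx":0,"ry":0,"rz":20},{"tx":-0.05,"ty":0.1,"tz":0.16,"rx":0,"ry":0,"rz":30}]'; python3 m.py
```

```text
t: 15.7
ee_pos: [522.6, -136.7, 92.6]
tool_rot: [-2.234, -2.208, 0.006]
wrist_force: [-2.6, -1.6, 4.1]
finger_gap: 36.9
t 16.05 pos [ 522.6 -136.6   92.5] ydir -0.14 q [ 0.83  0.63 -0.81  1.93  0.61  0.84 -0.31] gap 36.86
F tool [-2.85 -3.09 -6.16] F [-3.08 -2.82  6.18] M [-0.609  0.519 -0.061] sd [0.155 0.183 0.057] Mz seq [ 0.086 -0.098 -0.085 -0.087 -0.058 -0.086 -0.076 -0.083]
```

```bash
python3 -m handwheel '[{"tx":0,"ty":-0.07,"tz":0,"rx":0,"ry":0,"rz":7},{"tx":0,"ty":-0.07,"tz":0,"rx":0,"ry":0,"rz":14},{"tx":0,"ty":-0.07,"tz":0.01,"rx":0,"ry":0,"rz":20}]'; python3 m.py
```

```text
t: 16.48
ee_pos: [522.0, -136.6, 92.0]
tool_rot: [2.579, 1.794, -0.005]
wrist_force: [-1.6, -1.8, 0.6]
finger_gap: 36.9
t 16.82 pos [ 522.  -136.5   91.9] ydir -20.14 q [ 0.77  0.6  -0.73  1.93  0.54  0.82 -0.6 ] gap 36.51
F tool [-4.48 -0.75 -2.68] F [-2.24 -3.95  2.69] M [-0.965  0.473 -0.042] sd [0.163 0.138 0.046] Mz seq [ 0.056 -0.024 -0.022 -0.027 -0.088 -0.091 -0.081 -0.058]
```

```bash
python3 -m handwheel '[{"tx":0,"ty":0,"tz":0.02,"rx":0,"ry":0,"rz":7},{"tx":0,"ty":0,"tz":0.04,"rx":0,"ry":0,"rz":14},{"tx":0,"ty":0,"tz":0.07,"rx":0,"ry":0,"rz":20}]'; python3 m.py
```

```text
t: 17.25
ee_pos: [521.5, -136.3, 91.2]
tool_rot: [-2.851, -1.32, 0.006]
wrist_force: [-5.1, -4.0, 5.8]
finger_gap: 36.8
t 17.6 pos [ 521.5 -136.3   91.2] ydir -40.14 q [ 0.71  0.57 -0.64  1.94  0.48  0.79 -0.9 ] gap 36.87
F tool [-6.01 -0.48 -4.96] F [-4.22 -4.28  4.98] M [-0.942  0.887 -0.058] sd [0.031 0.039 0.055] Mz seq [ 0.075 -0.106 -0.067 -0.044 -0.114 -0.053 -0.084 -0.074]
```

```bash
python3 -m handwheel '[{"tx":-0.1,"ty":0,"tz":0,"rx":0,"ry":0,"rz":7},{"tx":-0.1,"ty":0,"tz":0,"rx":0,"ry":0,"rz":14},{"tx":-0.1,"ty":0,"tz":0.02,"rx":0,"ry":0,"rz":20}]'; python3 m.py
```

```text
t: 18.02
ee_pos: [521.1, -135.9, 90.7]
tool_rot: [-3.036, -0.806, 0.004]
wrist_force: [-2.7, -1.7, 3.4]
finger_gap: 37.0
t 18.38 pos [ 521.1 -135.9   90.7] ydir -60.18 q [ 0.65  0.55 -0.56  1.94  0.41  0.77 -1.2 ] gap 36.72
F tool [-4.35 -0.28 -1.88] F [-3.91 -1.92  1.89] M [-0.53   0.858 -0.033] sd [0.044 0.158 0.058] Mz seq [ 0.109 -0.073 -0.086 -0.023 -0.057 -0.045 -0.067 -0.019]
```

```bash
python3 -m handwheel '[{"tx":0,"ty":0,"tz":0.02,"rx":0,"ry":0,"rz":5},{"tx":0,"ty":0,"tz":0.04,"rx":0,"ry":0,"rz":10},{"tx":0,"ty":0,"tz":0.05,"rx":0,"ry":0,"rz":15}]'; python3 m.py
```

```text
t: 18.8
ee_pos: [521.0, -135.5, 90.4]
tool_rot: [-3.115, -0.402, 0.005]
wrist_force: [-6.1, -2.5, 5.2]
finger_gap: 36.9
t 19.15 pos [ 520.9 -135.5   90.4] ydir -75.18 q [ 0.6   0.54 -0.5   1.94  0.37  0.76 -1.42] gap 36.59
F tool [-6.58  0.03 -4.42] F [-6.34 -1.71  4.44] M [-0.327  1.292 -0.037] sd [0.014 0.01  0.136] Mz seq [ 0.311 -0.018 -0.079 -0.098 -0.096 -0.108 -0.144 -0.066]
```

```bash
python3 -m handwheel '[{"tx":-0.12,"ty":0,"tz":0,"rx":0,"ry":0,"rz":0},{"tx":-0.12,"ty":0,"tz":0.01,"rx":0,"ry":0,"rz":3},{"tx":-0.12,"ty":0,"tz":0.01,"rx":0,"ry":0,"rz":6}]'; python3 m.py
```

```text
t: 19.58
ee_pos: [520.8, -135.3, 90.3]
tool_rot: [-3.132, -0.24, 0.001]
wrist_force: [-2.6, -0.8, 1.8]
finger_gap: 36.8
t 19.93 pos [ 520.9 -135.3   90.3] ydir -81.26 q [ 0.59  0.53 -0.48  1.95  0.35  0.75 -1.51] gap 36.36
F tool [-3.68 -1.31 -1.34] F [-3.83  0.73  1.35] M [0.126 0.907 0.116] sd [0.147 0.055 0.096] Mz seq [0.341 0.142 0.006 0.063 0.031 0.098 0.108 0.139]
```

The nut has reached the washer. From here I go in small slow steps, reading the moment each time.

```bash
python3 -m handwheel '[{"tx":-0.05,"ty":0,"tz":0,"rx":0,"ry":0,"rz":1},{"tx":-0.05,"ty":0,"tz":0,"rx":0,"ry":0,"rz":2}]'; python3 m.py
```

```text
t: 20.23
ee_pos: [520.8, -135.4, 90.4]
tool_rot: [-3.135, -0.182, -0.0]
wrist_force: [-2.4, 3.2, -1.7]
finger_gap: 36.8
t 20.57 pos [ 520.8 -135.4   90.4] ydir -83.31 q [ 0.58  0.53 -0.47  1.95  0.34  0.75 -1.54] gap 36.85
F tool [-2.23 -4.19  4.02] F [-2.71  3.91 -4.02] M [0.92  0.591 0.235] sd [0.107 0.049 0.057] Mz seq [0.314 0.342 0.216 0.211 0.161 0.213 0.219 0.206]
```

```bash
python3 -m handwheel '[{"tx":0,"ty":0,"tz":0.01,"rx":0,"ry":0,"rz":1},{"tx":0,"ty":0,"tz":0.01,"rx":0,"ry":0,"rz":2}]'; python3 m.py
```

```text
t: 20.88
ee_pos: [520.8, -135.3, 90.3]
tool_rot: [-3.138, -0.128, 0.0]
wrist_force: [-2.5, 4.7, -4.1]
finger_gap: 37.0
t 21.23 pos [ 520.8 -135.3   90.3] ydir -85.31 q [ 0.57  0.53 -0.46  1.95  0.33  0.74 -1.57] gap 37.19
F tool [-2.15 -4.87  3.93] F [-2.54  4.69 -3.92] M [1.07  0.584 0.273] sd [0.02  0.019 0.071] Mz seq [0.42  0.307 0.193 0.256 0.304 0.22  0.193 0.292]
```

The torque now holds at about 0.27–0.3 Nm at rest and read 0.3–0.4 while turning. Open, back off straight up, and look.

```bash
python3 -m handwheel '[{"tx":0,"ty":0,"tz":0,"rx":0,"ry":0,"rz":0},{"tx":0,"ty":0,"tz":0,"rx":0,"ry":0,"rz":0},{"tx":0,"ty":0,"tz":0,"rx":0,"ry":0,"rz":0},{"tx":0,"ty":0,"tz":0,"rx":0,"ry":0,"rz":0},{"tx":0,"ty":0,"tz":-2,"rx":0,"ry":0,"rz":0},{"tx":0,"ty":0,"tz":-6,"rx":0,"ry":0,"rz":0},{"tx":0,"ty":0,"tz":-11,"rx":0,"ry":0,"rz":0},{"tx":-5,"ty":0,"tz":-15,"rx":0,"ry":0,"rz":0},{"tx":-10,"ty":0,"tz":-18,"rx":0,"ry":0,"rz":0},{"tx":-15,"ty":0,"tz":-18,"rx":0,"ry":0,"rz":0},{"tx":-20,"ty":0,"tz":-18,"rx":0,"ry":0,"rz":0},{"tx":-20,"ty":0,"tz":-18,"rx":0,"ry":0,"rz":0}]' 60; python3 m.py
python3 - <<'E'
from h import *
for c in("scene","top"): np.save(c+"_e.npy",avg(c,10))
a=np.load("scene_e.npy");b=np.load("scene_avg.npy"); o=(262,205)
crop(a,o,42,"pics/e1.png",399);crop(b,o,42,"pics/e0.png",399)
cv2.imwrite("pics/e.png",np.hstack([cv2.imread("pics/e0.png"),cv2.imread("pics/e1.png")]))
crop(a,(215,130),150,"pics/ew.png",399);crop(np.load("top_e.npy"),(290,130),150,"pics/et.png",399)
cv2.imwrite("pics/e2.png",np.hstack([cv2.imread("pics/ew.png"),cv2.imread("pics/et.png")]))
E
```

```text
t: 22.78
ee_pos: [318.3, -153.1, 270.5]
tool_rot: [3.137, 0.121, -0.002]
wrist_force: [-0.2, -0.1, -0.0]
finger_gap: 70.4
t 23.12 pos [ 322.5 -152.1  270.5] ydir -85.26 q [ 0.9  -0.1  -0.5   2.18 -0.06  1.05 -1.05] gap 70.1
F tool [ 0.3  -0.03 -0.08] F [0.29 0.06 0.08] M [ 0.033 -0.007  0.002] sd [0.026 0.019 0.026] Mz seq [-0.01   0.016 -0.06   0.008  0.025 -0.008  0.022  0.019]
```

View pics/e.png

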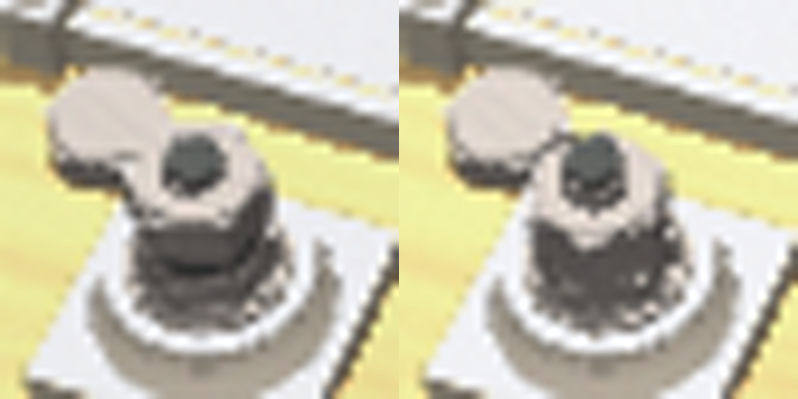

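View pics/e2.png

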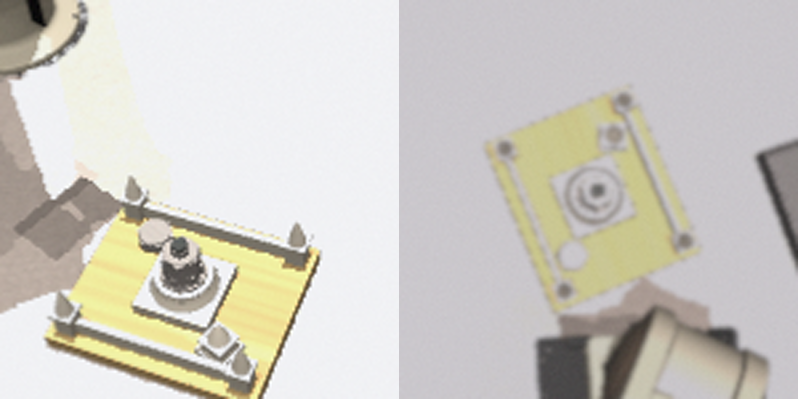

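```bash
python3 -c "
from station import workorder; print(workorder.finish_job())"
```

```text
the job is handed in; nothing more can be done
None
```

I ran the upper nut down about 215° clockwise onto the spring washer, tightened it to roughly 0.3 Nm, let go, and handed in at about 24 s. The hand-in gives no verdict, so I can't confirm it passed.

- **Torque:** the wrist moment read 0.31–0.42 Nm on the last two 2° steps and about 0.27 Nm at rest just before letting go. While the nut was still running free it read about 0.08 Nm. The noise is around ±0.03 Nm. Clamp force can't be measured here; I infer it from the torque.
- **Pictures after release:** the nut sits down near the lower one, and its angle matches where I let go. The board, spare nut and pinnacle look unmoved. The tray was only partly in view, and I did not re-check the spanner or glue afterwards.
- **Lower nut:** it is too small in the pictures to measure its turn. I rely on the moment staying below the 0.45 Nm drag limit. The fingertips were also about 5 mm above its top by my estimate.
- **Disagreement:** my camera estimate of the stud's position was 2–3 mm off from what gripping showed. I corrected for this from the sideways force; forces in any one direction stayed at about 7 N or less in the readings I took.

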